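Clamp the order tablet in its stand and turn it to the customers

ROBOT

A 6-joint arm with a two-finger parallel gripper is mounted at the origin on the work surface. World frame = base frame: x ahead of the robot, y to its left, z up, the work surface at z = 0. Lengths are in mm, angles in rad, forces in N, time in s.
With the tool pointing down it reaches from about 250 to 775 mm from the base axis. Payload 8.9 kg.
Tool frame: the origin (TCP) lies at the very end of the fingers, on their centre line; the grasp point (between the pads) lies 19 mm behind it; z points along the fingers, y is the line along which they close (so a half turn about z gives the same grasp; the last joint's range is limited). The gripper opens to 85 mm and grips with 20 to 120 N. Pads are 22 mm wide; open, the fingers measure 114 mm over their backs; the gripper's body (76 mm by 85 mm) begins 54 mm behind the grasp point. The pads swing forward as they close: fully open they stand 13 mm farther back than shut.
Start: joints at [-1.481, 0.291, -0.153, 1.127, 0, 1.431], TCP at [119.076, -511.316, 194.905] pointing down, gripper open.
Joint ranges: [-2.52, 2.52], [-0.91, 1.74], [-1.3, 1.37], [-1.96, 2.02], [-1.52, 1.47], [-3.14, 3.14]. Speed limits (rad/s): [2.22, 2.22, 2.79, 3.14, 3.14, 3.14].

INTERFACE

Orientations are given as a rotation vector (axis times angle).
In Python, from station import arm gives the robot as it stands.
- The arm moves only by the shell command python3 -m creep 'ROWS' [FORCE]. ROWS is JSON, a list that holds one entry, the list of rows, each a list of 7 numbers: the turn, a rotation vector about the world's x, y, z in rad, then the shift along the world's x, y, z in cm, then the opening in per cent of the stroke, from 0 (shut) to 100 (fully open). A call has 1 to 8 rows; each row is the pose to reach, as a shift and turn from the pose commanded when the call began; what a row does not reach only later rows make up. A row lasts 1/8 s, in which the tool goes at most 62.5 mm and 10.7 degrees, less where a joint would pass 70% of its speed; a pose out of reach is approached as far as the arm can. A call with a gripper value outside its range is refused whole. The fingers move at their own pace and stop on an object; FORCE is the grip in N (left out, the last holds). Time passes only in rows, so rows that repeat a pose let the fingers close. It gives the time, the measured TCP pose, the force, the opening and the grip force at its end, in the units of the state.
- arm.observe(): the state, without advancing time (a new reading comes with each control period).
- arm.capture(name): name is "side" or "top"; returns the picture (480x640x3 uint8, red, green, blue); there is no depth.
- arm.get_calibration(name): a dict with "K" (3x3 intrinsics, pixels), "pose" (4x4, takes a point from camera to world coordinates). Camera axes: x right, y up, looking along -z (the intrinsics and any distortion apply to the point x, -y, -z); pixel columns grow to the right and rows downward; lengths in mm; the calibration is good to about 2 mm. A picture is of the moment at which its call begins. get_calibration takes no time and is no camera call.
- arm.job_done(): hands the job in; it is judged then, once.
The state is a dict: "t": time; "joint_pos": joint angles; "joint_vel": joint speeds; "effort": joint torques, N m; "tool_pos": TCP position; "tool_rot": TCP orientation; "wrist_force": force on the tool from outside, world axes, zero at the start; "torque": the same for the moment, N m; "width": opening from 0.0 (shut) to 1.0 (fully open); "grip_force": force on a finger pad.
Only numpy, scipy, OpenCV 4.12 (cv2) and the standard library are available. Lean on these libraries where they do the work, as an engineer would, in place of code of your own. Each camera call takes 0.05 s, during which the arm holds its last target. There are 200 camera calls.

TASK

The order tablet lies loose in its counter stand. Slide the clamp's movable jaw gently down onto the tablet, keeping the jaw square (not cocked), until the tablet is held snug between the jaw and the ledge below it; then swing the holder round on its stand until the screen squarely faces the customers across the counter, the ledge parallel to the counter's front edge. Leave the clamp closed and everything else on the counter where it is.

Things in the scene. Friction and masses are not known exactly. Their poses are not given: they have to be found in the camera images.
- cradle (a point): Reclined holder: aluminium plate 130 x 150 mm with a fixed ledge at its low side and a clamp jaw at its high side. Origin on the vertical swivel axis, in the plane the tablet lies on, 95 mm above the counter. x runs down the slope to the ledge, the way the screen faces (dips 12 degrees below level), y level, to the left looking along x, z off the plate.
- stand: Fixed round steel foot, 156 mm across, 11 mm high, with a neck 52 mm across under the cradle. Origin on the counter, on the swivel axis.
- tablet: Tablet in a thin dark grey case, loose in the cradle, 150 (x) x 220 (y) x 9 (z) mm, about 0.45 kg, screen up. Origin at the centre of its underside; x down the slope towards the ledge, z out of the screen. It starts about 8 mm short of the ledge, a little off centre and crooked. Properly clamped, its origin is at x = 0 of the cradle.
- jaw (a joint): Sliding jaw, m along the cradle's x. 0 = wide open (starts between 0 and 0.03); it grows as the jaw closes down the slope; at 0.055 the jaw bears on the tablet and the tablet on the ledge. About 4 N of friction; it stays where it is left. Never press the tablet with more than 60 N.
- jaw_bar (a joint): Cocking of the jaw's cross bar on its pin, rad about the cradle's z; 0 = square (parallel to the ledge), play +-0.14. A light spring (1.5 N m/rad) keeps it square; pushing off the middle cocks it. Never beyond 0.09.
- jaw_back (a point): Middle of the outer (uphill) face of the jaw's cross bar, where it is pushed along the cradle's x. The bar is aluminium, 120 mm long along the cradle's y, 14 mm thick with its lining, 32 mm high (16 mm above and below this point along the cradle's z). Nothing stands uphill of it; its stem runs under the tablet. Two claws reach 5 mm over the tablet.
- swivel (a joint): Turn of the holder on its stand, rad, 0 as found, growing anticlockwise seen from above, -1.5 to 0.6; about 0.5 N m of friction, no detents, stays where it is left. As found the screen faces 0.5 to 1.05 rad to the left of straight at the customers (+x), so it has to turn clockwise (negative) by that much.
- ledge_left (a point): Middle of the left end face (10 x 24 mm) of the ledge, a bar 250 mm long in y, from x = 77 to 87 mm and z = -8 to 16 mm of the cradle (this point: 82, 125, 4). Rubber-lined face for the tablet at x = 75 mm. The end stands about 15 mm beyond the tablet's side, free from the side and below; pushed along the cradle's -y it turns the holder clockwise.
- ledge_right (a point): Middle of the right end face of the same bar (82, -125, 4 mm in the cradle).
- counter_front (a point): A point in the middle of the counter top that carries its directions: its y axis runs parallel to the counter's straight front (far, customers') edge, its x axis points straight at the customers.
- card_reader: Bystander, not to be disturbed: the flat grey card reader, 165 x 78 x 24 mm. Origin at the centre of its underside.
- sugar_jar: Bystander, not to be disturbed: the white sugar jar with a wooden lid, 72 mm across, 95 mm high. Origin at the centre of its underside.
- milk_pitcher: Bystander, not to be disturbed: the steel milk pitcher, 86 mm across, 100 mm high, handle to one side. Origin at the centre of its underside.
- mug: Bystander, not to be disturbed: the white mug, 82 mm across, 90 mm high. Origin at the centre of its underside.
- tamper: Bystander, not to be disturbed: the steel tamper with a dark wooden handle, 58 mm across, 87 mm high. Origin at the centre of its underside.
- espresso_cup: Bystander, not to be disturbed: the small white espresso cup, 66 mm across, 58 mm high. Origin at the centre of its underside.
- coffee_scale: Bystander, not to be disturbed: the flat black coffee scale, 130 x 145 x 19 mm. Origin at the centre of its underside.
- sachet_dish: Bystander, not to be disturbed: the low white dish of sugar sachets beside the stand's foot, 100 mm across, 30 mm high. Origin at the centre of its underside.
- coffee_spoon: Bystander, not to be disturbed: the steel coffee spoon lying on the counter near the stand, 110 mm long, 5 mm high. Origin at the centre of its underside.

How it is judged (in metres and radians):
On the way, in this order (a step that is already met when the one before it is completed fails the run):
1. the jaw is closed square on the tablet until it bears on it, the tablet seated against the ledge (value of joint jaw between 0.052 and 0.058 m and x of tablet in the frame of cradle between -0.004 and 0.004 m and y of tablet in the frame of cradle between -0.03 and 0.03 m and z of tablet in the frame of cradle between -0.004 and 0.005 m and angle between the x axis of tablet and the x axis of cradle, either way round below 0.03 rad and value of joint jaw_bar between -0.05 and 0.05 rad and contact force between jaw_bar and tablet above 0.3 N), for 0.1 s.
2. the clamped tablet squarely faces the customers (value of joint jaw between 0.052 and 0.058 m and x of tablet in the frame of cradle between -0.004 and 0.004 m and y of tablet in the frame of cradle between -0.03 and 0.03 m and z of tablet in the frame of cradle between -0.004 and 0.005 m and angle between the x axis of tablet and the x axis of cradle, either way round below 0.03 rad and value of joint jaw_bar between -0.05 and 0.05 rad and angle between the y axis of cradle and the y axis of counter_front, either way round below 0.087 rad), for 0.2 s.
At the end, for the whole second after the job is handed in: Jaw closed on the tablet, joint jaw from 0.052 to 0.058 m, bar square within 0.05 rad; tablet within 4 mm of its seat along the slope, 30 mm of centre sideways, straight within 0.03 rad; ledge parallel to the counter's front edge within 0.087 rad (5 degrees); all at rest (all of step 2 and velocity of joint swivel between -0.03 and 0.03 rad/s and linear speed of tablet below 0.01 m/s); the robot touches nothing.
It fails at once if the jaw bar is cocked by more than 0.09 rad (value of joint jaw_bar above 0.09 rad or value of joint jaw_bar below -0.09 rad).
It fails at once if the jaw is forced onto the tablet with more than 60 N (contact force between jaw_bar and tablet above 60 N).
It fails at once if something else on the counter is moved by more than 30 mm (distance of any of card_reader, sugar_jar, milk_pitcher, mug, tamper, espresso_cup, coffee_scale, sachet_dish, coffee_spoon from where it was at the start of the episode above 0.03 m).
It also fails if it takes over 51 s, if anything falls off the work surface, if the arm or the gripper's body presses on something with over 40 N, if the wrist force passes 120 N, or if a joint passes its speed limit or range.

## Working session

There is one attempt and no reset: what is moved stays moved. The work goes in short steps, Python scripts to look and compute and a shell command to move; the robot and the scene stay as the last step left them, time stands still between calls to the robot, and variables do not carry over. Pictures are saved under pics/ and viewed, at most 10 in all, crops included, and the job is handed in when it is done.

```bash
mkdir -p pics; python3 - <<'E'
from station import arm
import cv2,numpy as np
for n in("side","top"):
    cv2.imwrite(f"pics/{n}0.png",arm.capture(n)[...,::-1]); c=arm.get_calibration(n); print(n,np.round(c["K"],1).tolist(),np.round(c["pose"],3).tolist(),[k for k in c])
s=arm.observe();print({k:np.round(v,3).tolist() for k,v in s.items()})
E
```

```text
side [[571.8, 0.0, 315.1], [0.0, 571.8, 240.6], [0.0, 0.0, 1.0]] [[-0.762, 0.382, -0.523, -188.946], [-0.647, -0.474, 0.597, 839.434], [-0.02, 0.793, 0.609, 953.025], [0.0, 0.0, 0.0, 1.0]] ['K', 'pose']
top [[459.8, 0.0, 320.2], [0.0, 459.8, 240.7], [0.0, 0.0, 1.0]] [[0.008, 0.999, -0.046, 486.572], [-1.0, 0.008, -0.006, -49.612], [-0.005, 0.046, 0.999, 1119.535], [0.0, 0.0, 0.0, 1.0]] ['K', 'pose']
{'t': 0.1, 'joint_pos': [-1.481, 0.291, -0.154, 1.127, -0.0, 1.431], 'joint_vel': [-0.0, -0.002, 0.002, -0.001, 0.0, 0.002], 'effort': [0.001, -53.798, 33.192, 0.009, -0.0, -0.0], 'tool_pos': [119.053, -510.899, 194.403], 'tool_rot': [-3.12, -0.359, -0.0], 'wrist_force': [-0.139, -0.072, -0.453], 'torque': [0.049, 0.005, -0.025], 'grip_force': 0.0, 'width': 1.001}
```

View pics/side0.png

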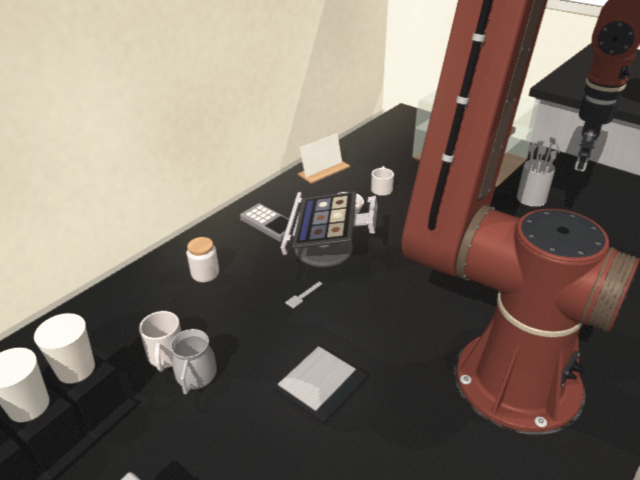

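View pics/top0.png

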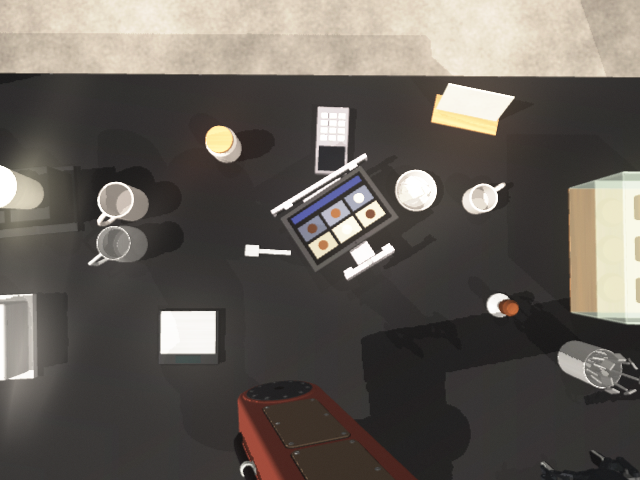

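```bash
python3 - <<'E'
import cv2
a=cv2.imread("pics/top0.png")[135:295,240:440];b=cv2.imread("pics/side0.png")[180:300,260:400]
cv2.imwrite("pics/topc.png",cv2.resize(a,None,fx=4,fy=3.75,interpolation=cv2.INTER_CUBIC) if 0 else cv2.resize(a,(750,600),interpolation=cv2.INTER_CUBIC))
cv2.imwrite("pics/sidec.png",cv2.resize(b,(700,600),interpolation=cv2.INTER_CUBIC))
E
```

```text
(no output)
```

View pics/topc.png

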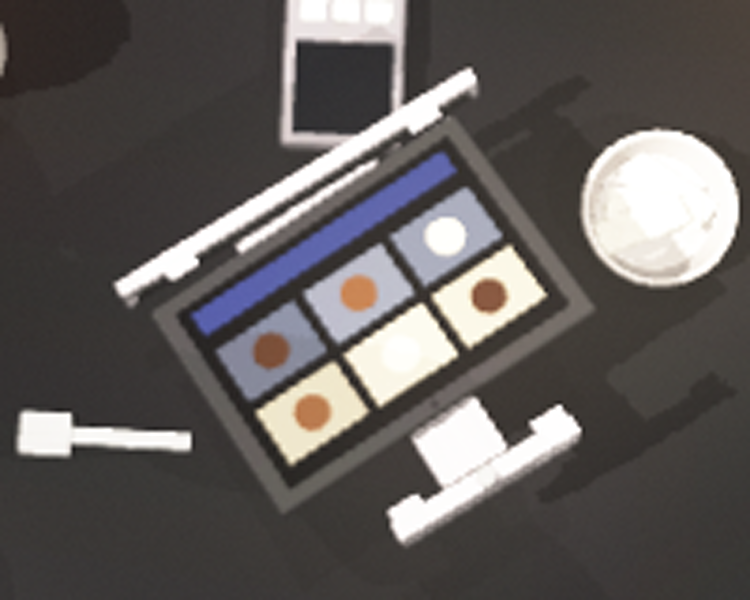

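View pics/sidec.png

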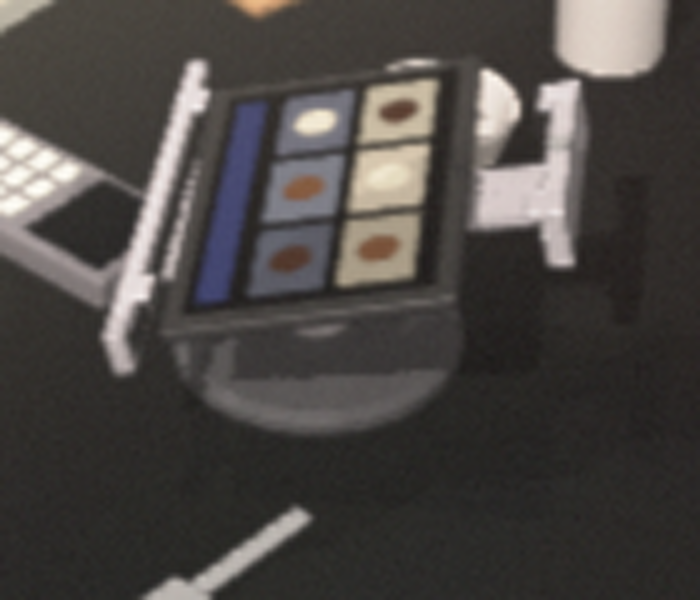

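```bash
cat > h.py <<'E'
import numpy as np,cv2
from station import arm
from scipy.optimize import least_squares
def proj(n,P):
    c=arm.get_calibration(n);K=np.array(c["K"]);T=np.array(c["pose"])
    q=(np.atleast_2d(P)-T[:3,3])@T[:3,:3]; q=q*[1,-1,-1]
    q=q@K.T; return q[:,:2]/q[:,2:]
def ray(n,uv,z):
    c=arm.get_calibration(n);K=np.array(c["K"]);T=np.array(c["pose"])
    d=T[:3,:3]@(np.linalg.inv(K)@[uv[0],uv[1],1]*[1,-1,-1]); o=T[:3,3]
    return o+d*(z-o[2])/d[2]
def cr(p,P):  # p=x0,y0,z0,yaw
    c,s=np.cos(p[3]),np.sin(p[3]);a=np.radians(12)
    R=np.array([[c,-s,0],[s,c,0],[0,0,1]])@np.array([[np.cos(a),0,np.sin(a)],[0,1,0],[-np.sin(a),0,np.cos(a)]])
    return np.atleast_2d(P)@R.T+p[:3]
E
python3 - <<'E'
from h import *
T=lambda u,v:(u/3.75+240,v/3.75+135)
S=lambda u,v:(u/5+260,v/5+180)
L=np.array([[82,125,16],[82,-125,16]])
to=np.array([T(122,293),T(475,78)]);so=np.array([S(120,340),S(198,65)])
jt=np.array([T(405,543),T(580,432)]); js=np.array([S(577,238),S(579,84)])
def f(p):
    J=np.array([[p[4],60,p[5]],[p[4],-60,p[5]]])
    r=[proj("top",cr(p,L))-to,proj("side",cr(p,L))-so,proj("top",cr(p,J))-jt,proj("side",cr(p,J))-js]
    return np.concatenate(r).ravel()
s=least_squares(f,[560,-50,95,.5,-130,15],loss="soft_l1");p=s.x
print(np.round(p,3),np.round(f(p).reshape(-1,2),1).tolist())
for n,(ox,oy,w,h,k) in {"top":(240,135,200,160,3.75),"side":(260,180,140,120,5)}.items():
    im=cv2.resize(cv2.imread(f"pics/{n}0.png")[oy:oy+h,ox:ox+w],None,fx=k,fy=k)
    def box(x,y,z,c):
        V=np.array([[a,b,d] for a in x for b in y for d in z])
        q=(proj(n,cr(p,V))-[ox,oy])*k
        for i in range(8):
            for j in range(i):
                if bin(i^j).count("1")==1: cv2.line(im,tuple(map(int,q[i])),tuple(map(int,q[j])),c,1)
    box((77,87),(-125,125),(-8,16),(0,255,0)); box((p[4],p[4]+14),(-60,60),(p[5]-32,p[5]),(0,0,255))
    cv2.imwrite(f"pics/{n}o.png",im)
a=cv2.imread("pics/topo.png");b=cv2.imread("pics/sideo.png")
m=np.zeros((600,800,3),np.uint8);m[:480,:400]=cv2.resize(a,(600,480))[:,150:550];m[:600,400:]=b[:,250:650] if 0 else cv2.resize(b,(560,480))[0:480,80:480].repeat(1,0).copy() if 0 else np.pad(cv2.resize(b,(560,480))[:,80:480],((0,120),(0,0),(0,0)))
cv2.imwrite("pics/ov.png",m)
for z in(0,):print([np.round(ray("top",q,z)[:2]).tolist() for q in((20,75),(420,76),(620,77))])
i=cv2.imread("pics/top0.png").astype(int).sum(2)
xs=np.arange(20,420,10);ys=[np.argmax(-np.diff(i[50:100,x]))+50.5 for x in xs];W=np.array([ray("top",q,0) for q in zip(xs,ys)]);print(np.polyfit(W[:,1],W[:,0],1))
E
```

```text
[ 5.90039e+02 -8.61530e+01  9.06270e+01  5.65000e-01 -1.34319e+02
  7.49100e+00] [[-0.0, 0.7], [-0.1, -0.2], [-0.6, 0.1], [0.2, -0.1], [0.2, 0.1], [0.6, 0.3], [-2.2, -1.4], [0.1, 2.5]]
[[945.0, 707.0], [948.0, -287.0], [949.0, -780.0]]
[9.65985686e-04 9.50247343e+02]
```

View pics/ov.png

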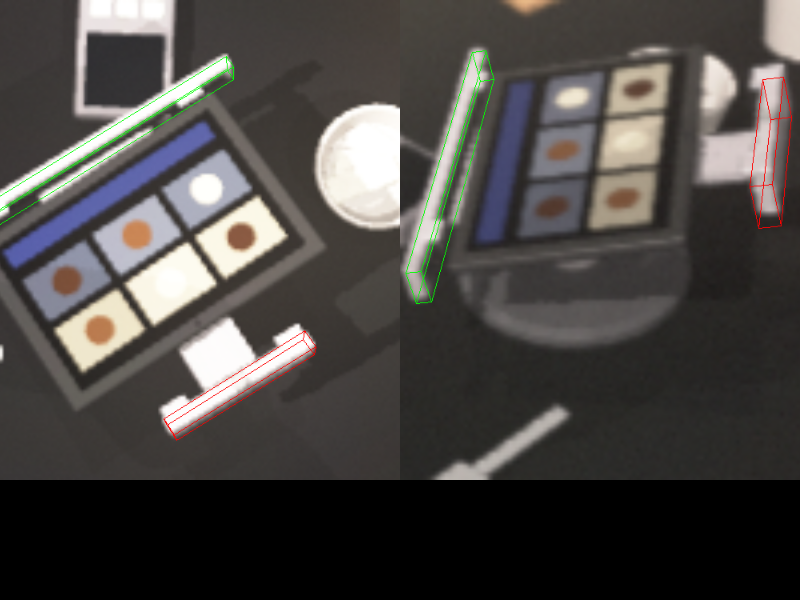

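The overlay shows the ledge fits well; the jaw's real top is about 7 mm higher than fitted (so jaw_back z≈-1, x≈-135). The front edge is parallel to world y, and the holder's yaw is about 0.565.

```bash
cat >> h.py <<'E'
from scipy.spatial.transform import Rotation as Ro
def goal(p,P,cyaw=None,tilt=12):
    c=np.array(p,float); 
    q=c.copy(); 
    O=cr(q,[0,0,0])[0];X=cr(q,[1,0,0])[0]-O;Z=cr(q,[0,0,1])[0]-O
    R=np.c_[X,np.cross(-Z,X),-Z]; return cr(q,P)[0],R
def delta(pos,R):
    s=arm.observe(); Rs=Ro.from_rotvec(s["tool_rot"])
    d=(Ro.from_matrix(R)*Rs.inv()).as_rotvec(); return np.round(d,3).tolist(),np.round((pos-s["tool_pos"])/10,2).tolist()
P=[590,-86,93,.565]
E
python3 -c "
from h import *
for q in ([-170,0,70],[-170,0,-10]): print(goal(P,q)[0],delta(*goal(P,q)))"
```

```text
[ 461.84949585 -167.23932376  196.81531949] ([-0.082, 0.194, 0.335], [34.28, 34.37, 0.24])
[ 447.80150833 -176.14486037  118.56351143] ([-0.082, 0.194, 0.335], [32.87, 33.48, -7.58])
```

```bash
python3 -m creep '[[[0,0,0.05,4,4,1,40],[-0.02,0.03,0.1,8,8,2,40],[-0.03,0.06,0.15,12.5,12.5,2,40],[-0.05,0.1,0.2,17,17,2,40],[-0.06,0.13,0.25,21.5,21.5,2,40],[-0.07,0.16,0.3,26,26,2,40],[-0.082,0.194,0.335,30.5,30.5,1,40],[-0.082,0.194,0.335,34.3,34.4,0.2,40]]]' 60
python3 -c "
from h import *
for q in ([-170,0,70],[-170,0,-10],[-155,0,-10]): print(goal(P,q)[0],delta(*goal(P,q)))"
```

```text
t: 1.1
tool_pos: [463.5, -165.1, 196.3]
tool_rot: [2.944, 0.857, -0.311]
wrist_force: [1.2, -0.7, -0.0]
width: 0.399
grip_force: 0.0
[ 461.84949585 -167.23932376  196.81531949] ([0.001, -0.001, -0.002], [-0.17, -0.21, 0.05])
[ 447.80150833 -176.14486037  118.56351143] ([0.001, -0.001, -0.002], [-1.57, -1.1, -7.77])
[ 460.19349303 -168.28912493  115.44483607] ([0.001, -0.001, -0.002], [-0.33, -0.31, -8.08])
```

```bash
python3 -m creep '[[[0,0,0,-0.8,-0.6,-2.5,40],[0,0,0,-1.1,-0.8,-5,40],[0,0,0,-1.6,-1.1,-7.8,40],[0,0,0,-1.6,-1.1,-7.8,40]]]'
python3 - <<'E'
from h import *
for n in("side","top"):cv2.imwrite(f"pics/{n}1.png",arm.capture(n)[...,::-1])
a=cv2.imread("pics/top1.png")[200:320,300:440];b=cv2.imread("pics/side1.png")[150:270,290:430]
cv2.imwrite("pics/v1.png",np.hstack([cv2.resize(x,(400,343),interpolation=cv2.INTER_CUBIC) for x in(a,b)]))
E
```

```text
t: 1.6
tool_pos: [444.3, -177.6, 117.4]
tool_rot: [2.948, 0.856, -0.315]
wrist_force: [0.1, 1.1, 1.0]
width: 0.402
grip_force: 0.0
```

View pics/v1.png

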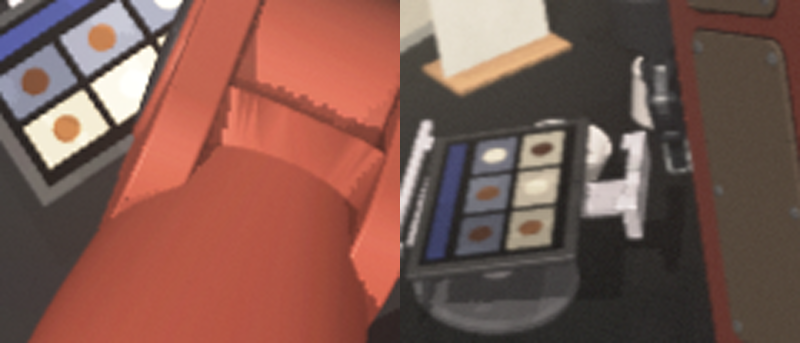

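```bash
python3 -m creep '[[[0,0,0,0.83,0.52,-0.21,40],[0,0,0,1.65,1.05,-0.42,40],[0,0,0,1.98,1.26,-0.5,40],[0,0,0,2.3,1.47,-0.58,40],[0,0,0,2.64,1.68,-0.66,40]]]'; python3 -m creep '[[[0,0,0,0.33,0.21,-0.08,40],[0,0,0,0.66,0.42,-0.17,40]]]'; python3 -m creep '[[[0,0,0,0.33,0.21,-0.08,40],[0,0,0,0.66,0.42,-0.17,40]]]'
```

```text
t: 2.33
tool_pos: [472.6, -161.4, 112.3]
tool_rot: [2.945, 0.855, -0.31]
wrist_force: [-0.0, -0.1, -0.4]
width: 0.401
grip_force: 0.0
t: 2.58
tool_pos: [479.3, -157.2, 110.6]
tool_rot: [2.946, 0.855, -0.31]
wrist_force: [1.1, 0.9, 0.5]
width: 0.398
grip_force: 0.0
t: 2.82
tool_pos: [485.9, -153.0, 108.8]
tool_rot: [2.946, 0.855, -0.31]
wrist_force: [0.5, 0.3, -0.1]
width: 0.402
grip_force: 0.0
```

```bash
python3 - <<'E'
from h import *
n="side";cv2.imwrite(f"pics/{n}2.png",arm.capture(n)[...,::-1])
s=arm.observe();t=Ro.from_rotvec(s["tool_rot"]).as_matrix();p=s["tool_pos"]
print(proj(n,p),proj(n,p-19*t[:,2]),np.round(t,3).tolist())
b=cv2.imread("pics/side2.png")[160:270,290:420]
cv2.imwrite("pics/v2.png",cv2.resize(b,None,fx=5.4,fy=5.4,interpolation=cv2.INTER_CUBIC))
E
```

```text
[[371.77584028 217.52498004]] [[370.51086122 211.42738508]] [[0.826, 0.536, -0.175], [0.524, -0.844, -0.112], [-0.208, 0.001, -0.978]]
```

View pics/v2.png

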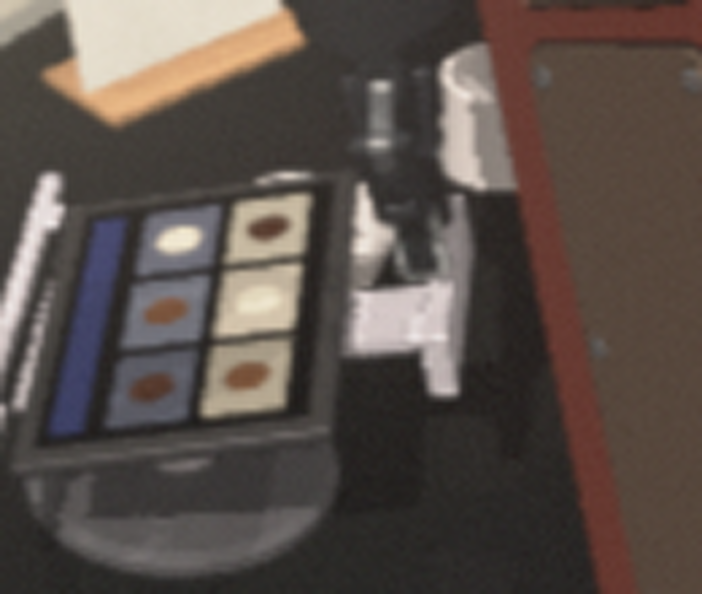

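```bash
python3 - <<'E'
from h import *
s=arm.observe();t=Ro.from_rotvec(s["tool_rot"]).as_matrix();p2=s["tool_pos"]
p1=np.array([444.3,-177.6,117.4])
for nm,p in(("1",p1),("2",p2)):
  for b in(0,6,13):
    print(nm,b,np.round(proj("side",[p+t@[0,y,-b] for y in(-32,-17,0,17,32)]),1).tolist())
for x in(-135,-121):
  for z in(14,-18):
    print("bar",x,z,np.round(proj("side",cr(P,[[x,60,z],[x,0,z],[x,-60,z]])),1).tolist())
a=cv2.imread("pics/side0.png").astype(int);b=cv2.imread("pics/side2.png").astype(int);c=cv2.imread("pics/side1.png").astype(int)
m=np.hstack([cv2.resize(cv2.imread(f"pics/side{i}.png")[185:240,350:400],(390,430),interpolation=cv2.INTER_CUBIC) for i in(1,2)])
cv2.imwrite("pics/v3.png",m)
E
```

```text
1 0 [[390.7, 223.7], [390.9, 220.2], [391.2, 216.3], [391.4, 212.5], [391.6, 209.2]]
1 6 [[390.3, 221.7], [390.6, 218.2], [390.8, 214.4], [391.0, 210.6], [391.2, 207.3]]
1 13 [[389.9, 219.4], [390.1, 216.0], [390.4, 212.1], [390.6, 208.3], [390.8, 205.0]]
2 0 [[371.0, 224.8], [371.4, 221.4], [371.8, 217.5], [372.2, 213.7], [372.5, 210.4]]
2 6 [[370.6, 222.9], [371.0, 219.5], [371.4, 215.6], [371.8, 211.8], [372.1, 208.5]]
2 13 [[370.1, 220.7], [370.5, 217.2], [370.9, 213.4], [371.3, 209.6], [371.7, 206.3]]
bar -135 14 [[373.0, 223.3], [374.4, 209.4], [375.8, 196.5]]
bar -135 -18 [[375.2, 233.7], [376.5, 219.7], [377.8, 206.6]]
bar -121 14 [[367.4, 223.9], [369.0, 210.0], [370.4, 197.1]]
bar -121 -18 [[369.6, 234.3], [371.1, 220.3], [372.5, 207.2]]
```

View pics/v3.png

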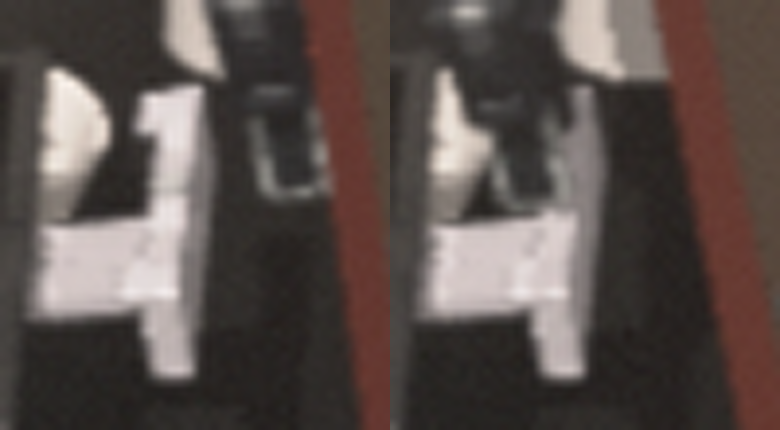

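```bash
python3 - <<'E'
from h import *
p=np.array([119.05,-510.9,194.4]);t=Ro.from_rotvec([-3.12,-.359,0]).as_matrix()
for b in(0,13,30):print(b,np.round(proj("side",[p+t@[0,y,-b] for y in(-50,0,50)]),1).tolist())
a=cv2.imread("pics/side0.png")[150:185,565:605].astype(int).sum(2)//30
for i,r in enumerate(a):print(150+i,''.join("%3d"%v for v in r))
E
```

```text
0 [[574.2, 187.7], [577.1, 178.1], [579.7, 168.9]]
13 [[575.6, 183.2], [578.4, 173.6], [581.1, 164.4]]
30 [[577.4, 177.1], [580.2, 167.6], [582.8, 158.6]]
150  14 11  9  9  9 10  9  9 10  9  9 10  9  9  8  5  4  3  3  2  2  2  2  2  4  5  7  9 10 10  9  9 10  9 10  9  9 10 13 16
151  13 10  9  9 10 10  9  9  9  9  9  9  9  9  6  5  4  4  4  3  3  3  2  3  4  6  8 10 10 10  9 10 10 10  9  9 10 12 15 16
152   9  8  9  9  9 10  9  9  9  9  9  9  9  7  5  4  4  5  4  4  4  4  3  3  5  6  9  9 10 10 10  9  9  9  9  9 10 13 16 16
153   4  4  6  7  8  9  9  9  9  9  9 10  9  6  5  4  5  6  5  6  6  5  4  4  5  7  9 10  9  9  9 10 10  9  9 10 12 15 16 16
154   2  2  3  3  4  5  7  8  9  9  9  9  8  6  5  5  6  7  8  8  8  7  5  4  5  7  9  9 10  9 10  9 10 10  9 10 13 16 16 16
155   2  2  2  2  2  2  3  4  5  6  8  8  8  7  5  4  5  5  6  6  6  6  5  5  6  8  9 10 10  9  9  9  9 10 10 12 15 16 16 16
156   2  2  2  2  2  2  2  2  3  3  4  5  6  7  5  4  3  4  4  4  4  4  4  5  5  8  9  9  9  9  9 10  9  9 10 13 16 16 16 16
157   2  2  2  2  2  2  2  2  2  2  2  3  5  8  7  4  3  3  2  3  3  4
[... 2729 characters left out ...]
  2  2  2  2  2  2  2  2  2  2  3  3  3  3  3  3  3  3  3  3  3  3  3  3  3
180   2  2  2  2  2  2  2  2  2  2  2  2  2  2  2  2  2  2  2  2  2  2  2  2  3  3  3  3  3  3  3  3  3  3  3  3  3  3  3  3
181   2  2  2  2  2  2  2  2  2  2  2  2  2  2  2  2  2  2  2  2  2  2  2  2  3  3  3  3  3  3  3  3  3  3  3  3  4  3  3  3
182   2  2  2  2  2  2  2  2  2  2  2  2  2  2  2  2  2  2  2  2  2  2  2  3  3  3  3  3  3  3  3  3  3  3  3  3  3  3  3  3
183   2  2  2  2  2  2  2  2  2  2  2  2  2  2  2  2  2  2  2  2  2  2  2  3  3  3  3  3  3  3  3  3  3  3  3  3  3  3  3  3
184   2  2  2  2  2  2  2  2  2  2  2  2  2  2  2  2  2  2  2  2  2  2  2  3  3  3  3  3  3  3  3  3  3  3  3  3  3  3  3  3
```

```bash
python3 -m creep '[[[0,0,0,-1.9,-1.2,0.5,40],[0,0,0,-3.7,-2.35,0.95,40],[0,0,0,-3.7,-2.35,0.95,40],[0,0,0,-3.95,-2.5,-0.4,40],[0,0,0,-4.15,-2.65,-1.75,40],[0,0,0,-4.15,-2.65,-1.75,40]]]'; python3 -m creep '[[[0,0,0,0.41,0.26,-0.1,40],[0,0,0,0.82,0.52,-0.21,40],[0,0,0,1.15,0.73,-0.29,40],[0,0,0,1.48,0.94,-0.37,40]]]';python3 -m creep '[[[0,0,0,0.33,0.21,-0.08,40],[0,0,0,0.66,0.42,-0.17,40]]]'; python3 -m creep '[[[0,0,0,0.33,0.21,-0.08,40],[0,0,0,0.66,0.42,-0.17,40]]]'
```

```text
t: 3.62
tool_pos: [443.0, -179.0, 89.8]
tool_rot: [2.947, 0.856, -0.313]
wrist_force: [0.1, -0.2, -0.6]
width: 0.402
grip_force: 0.0
t: 4.12
tool_pos: [459.4, -170.0, 87.7]
tool_rot: [2.945, 0.855, -0.309]
wrist_force: [0.3, -0.2, 0.2]
width: 0.399
grip_force: 0.0
t: 4.38
tool_pos: [465.4, -166.2, 86.1]
tool_rot: [2.945, 0.855, -0.311]
wrist_force: [-2.3, -2.5, 3.7]
width: 0.402
grip_force: 1.9
t: 4.62
tool_pos: [472.3, -161.9, 84.4]
tool_rot: [2.945, 0.855, -0.31]
wrist_force: [-3.2, -1.7, 4.5]
width: 0.399
grip_force: 1.9
```

```bash
python3 -m creep '[[[0,0,0,0.33,0.21,-0.08,40],[0,0,0,0.66,0.42,-0.17,40],[0,0,0,0.99,0.63,-0.25,40]]]';  python3 -m creep '[[[0,0,0,0.25,0.16,-0.06,40],[0,0,0,0.5,0.31,-0.12,40],[0,0,0,0.74,0.47,-0.19,40]]]'
python3 - <<'E'
from h import *
cv2.imwrite("pics/side3.png",arm.capture("side")[...,::-1])
m=np.hstack([cv2.resize(cv2.imread(f"pics/side{i}.png")[180:262,285:395],(400,300),interpolation=cv2.INTER_CUBIC) for i in(0,3)])
cv2.imwrite("pics/v4.png",m)
E
```

```text
t: 5.0
tool_pos: [482.4, -155.5, 81.8]
tool_rot: [2.945, 0.855, -0.309]
wrist_force: [-2.2, -3.3, 3.4]
width: 0.396
grip_force: 1.9
t: 5.38
tool_pos: [489.7, -150.8, 79.9]
tool_rot: [2.945, 0.855, -0.309]
wrist_force: [-1.3, -3.2, 3.9]
width: 0.404
grip_force: 1.9
```

View pics/v4.png

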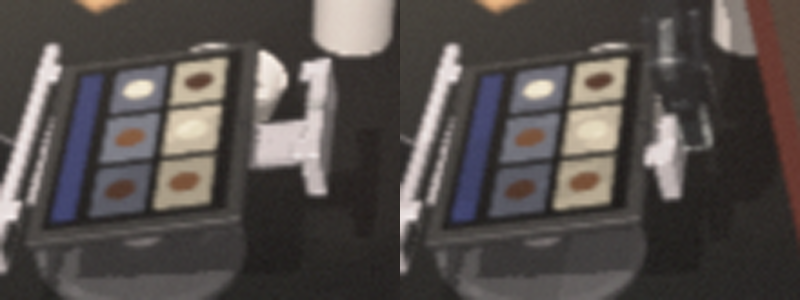

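```bash
python3 - <<'E'
from h import *
s=arm.observe();t=Ro.from_rotvec(s["tool_rot"]).as_matrix();p=s["tool_pos"]
for b in(0,6,20,27): print(b,np.round(proj("side",[p+t@[0,y,-b] for y in(-32,-24,0,24)]),1).tolist())
for z in(14,-18): print("bar",z,np.round(proj("side",cr(P,[[-103,y,z] for y in(60,30,0,-30,-60)])),1).tolist())
for i,(a,b) in((0,(362,382)),(3,(345,372))):
  g=cv2.imread(f"pics/side{i}.png").astype(int).sum(2)//10
  for r in range(206,238,1):print(i,r,''.join("%3d"%v for v in g[r,a:b]))
E
```

```text
0 [[368.9, 234.0], [369.1, 232.1], [369.7, 226.6], [370.2, 221.2]]
6 [[368.4, 232.1], [368.7, 230.2], [369.3, 224.7], [369.9, 219.3]]
20 [[367.5, 227.6], [367.7, 225.8], [368.3, 220.3], [368.9, 215.0]]
27 [[367.0, 225.4], [367.2, 223.5], [367.9, 218.1], [368.5, 212.8]]
bar 14 [[360.1, 224.6], [361.0, 217.6], [361.9, 210.8], [362.8, 204.2], [363.7, 197.9]]
bar -18 [[362.4, 235.0], [363.3, 227.9], [364.2, 221.0], [365.0, 214.4], [365.8, 207.9]]
0 206  21 13 13 13 14 15 19 36 54 62 62 58 46 36 35 26 16 15 15 14
0 207  16 13 13 13 13 14 17 35 52 58 57 53 42 36 35 26 16 14 14 14
0 208  14 13 13 12 13 13 20 39 53 55 55 47 35 34 34 24 15 15 14 14
0 209  13 13 12 12 12 13 18 36 51 53 51 42 33 34 32 23 15 15 14 14
0 210  12 12 12 13 13 14 20 43 57 58 59 51 35 31 28 20 15 14 15 14
0 211  12 12 12 12 13 14 23 45 61 63 62 53 35 30 27 18 15 15 14 14
0 212  17 17 20 22 24 26 34 51 62 63 62 52 34 30 25 17 15 14 14 14
0 213  36 40 46 50 55 56 59 62 63 63 63 53 34 30 25 16 15 14 13 14
0 214  57 58 59 59 60 61 58 58 63 63 62 51 34 30 25 16 14 15 14 13
0 215  60 61 61 61 61 61 57 58 63 63 58 45 32 29 2
[... 3606 characters left out ...]
30   9 10 13 18 20 21 19 16 12 11 17 38 52 54 53 51 43 28 13 11 12 11 11 12 11 10 11
3 231   9  9 14 19 21 20 18 16 12 10 14 31 47 53 54 54 46 27 13 10 10 10 10  9 10 10 10
3 232   8  9 15 20 21 20 18 15 11 10 12 24 42 53 54 54 46 26 12 10 11 10 11  9 11  9 10
3 233   9 10 16 20 20 20 18 14 10 10 11 19 38 51 52 51 44 24 12 10 10 11  9 10 10 10  9
3 234   9  9 16 20 20 20 18 13 11 10 10 14 24 31 29 27 24 14 10 11 10 10  9 10 11  9 10
3 235   8 11 15 20 20 20 17 12 11  9 11 10 13 15 13 12 12 11  9 10 10 10  9 10  9 10  9
3 236  10 12 16 20 20 20 17 12 11 11 11 11 10 10 10 10 10 10 10 10 10 10  9 10  9  9 10
3 237  17 18 20 21 21 19 17 12 11 10 10  9 11 10 10 10 10  9 11 10  9  9 10 10 11 10 10
```

```bash
python3 -m creep '[[[0,0,0,0.2,0.13,-0.05,40],[0,0,0,0.4,0.26,-0.1,40]]]';  python3 -m creep '[[[0,0,0,0.17,0.1,-0.04,40],[0,0,0,0.33,0.21,-0.08,40]]]'; python3 -m creep '[[[0,0,0,0.12,0.08,-0.03,40],[0,0,0,0.25,0.16,-0.06,40]]]'
```

```text
t: 5.68
tool_pos: [493.6, -148.3, 78.8]
tool_rot: [2.945, 0.855, -0.31]
wrist_force: [-2.0, -4.4, 2.0]
width: 0.4
grip_force: 1.9
t: 5.92
tool_pos: [496.5, -146.4, 78.1]
tool_rot: [2.945, 0.855, -0.311]
wrist_force: [-1.9, -5.4, 2.7]
width: 0.403
grip_force: 3.0
t: 6.18
tool_pos: [498.9, -144.8, 77.5]
tool_rot: [2.945, 0.855, -0.311]
wrist_force: [-3.0, -5.1, 3.0]
width: 0.406
grip_force: 3.0
```

```bash
for i in 1 2 3; do python3 -m creep '[[[0,0,0,0.08,0.05,-0.02,40],[0,0,0,0.16,0.1,-0.04,40]]]'|egrep 'pos|force'; done
python3 - <<'E'
from h import *
cv2.imwrite("pics/side4.png",arm.capture("side")[...,::-1]);print(arm.observe()["torque"])
g=cv2.imread("pics/side4.png").astype(int).sum(2)//10
for r in range(190,238):print(r,''.join("%3d"%v for v in g[r,340:370]))
E
```

```text
tool_pos: [500.5, -143.8, 77.0]
wrist_force: [-2.8, -6.5, 2.5]
grip_force: 3.0
tool_pos: [501.6, -143.1, 76.8]
wrist_force: [-8.3, -6.9, 6.5]
grip_force: 5.5
tool_pos: [501.6, -143.1, 76.8]
wrist_force: [-13.6, -12.2, 12.9]
grip_force: 10.1
[-2.28405491  2.50556912  0.17576207]
190  16 15 15 16 16 16 18 18 17 20 28 33 33 28 20 14 13 13 15 16 16 15 14 13 13 13 13 13 13 13
191  20 20 21 22 23 22 22 20 17 20 28 34 33 30 21 14 13 13 14 16 16 14 13 13 13 13 13 13 13 13
192  37 40 41 45 46 42 32 22 18 20 29 34 34 29 19 14 13 13 14 14 16 15 13 13 13 13 13 13 12 12
193  27 27 29 30 30 29 24 20 18 21 30 37 36 30 19 13 12 12 12 15 17 15 13 13 13 12 13 13 13 12
194  18 17 17 17 17 15 15 16 18 22 31 37 37 31 20 15 14 14 13 15 17 16 13 14 13 14 13 13 13 13
195  17 20 20 21 21 18 13 14 17 24 31 34 33 28 20 19 17 13 14 15 16 16 14 13 13 13 12 13 13 13
196  36 43 49 49 44 32 17 18 20 27 35 40 39 34 24 22 19 14 14 16 17 16 14 13 13 14 12 13 12 12
197  51 52 54 53 48 33 20 21 23 35 48 54 53 45 31 23 19 15 14 16 17 15 14 13 13 13 14 13 13 12
198  53 54 54 53 45 28 19 21 22 27 34 36 37 32 23 19 17 14 15
[... 3038 characters left out ...]
11 11 10 11 11 11 10 11 10 10 10 11
231  14  9  9 12 18 20 20 20 16 17 35 50 53 53 54 47 32 15 10 10 10 10 10 10 10  9 11 10 10 10
232  10  9  9 14 19 20 20 19 16 14 25 43 53 54 54 47 32 15 10 10 10 11 10 10 11 10 10 10 10 10
233   9  9 10 15 20 20 21 19 14 12 19 40 54 54 53 46 31 13 10 10 11 10 10 10 10 10 11 11 11 10
234  10  8 11 15 20 21 20 18 13 12 17 41 56 56 51 39 26 13 10 11 10 10 10 10 10  9  9 10 10 10
235   9  8 11 16 20 21 20 17 13 10 13 22 29 30 27 21 15 11 10 11 10 10 10 10 10  9 11 10  9 10
236   8  9 12 17 20 21 20 17 13 11 11 12 13 14 13 12 10 11 10 10 11 10  9 10 10  9 10 10 10 11
237  12 14 15 19 21 20 19 16 13 11 11 11 11 11 11 11 11 11 11  9 10 11  9 10 10 11 10 10 10 10
```

```bash
python3 -m creep '[[[0,0,0,0.04,0.03,-0.01,40],[0,0,0,0.08,0.05,-0.02,40],[0,0,0,0.08,0.05,-0.02,40]]]'|egrep 'pos|force'; python3 -m creep '[[[0,0,0,-0.8,-0.5,0.2,40],[0,0,0,-2.5,-1.6,0.6,40],[0,0,0,-2.5,-1.6,4,40],[0,0,0,-4.5,-4,9,20],[0,0,0,-8.5,-6,14,0],[0,0,0,-14,-6,17,0],[0,0,0,-20,-6,17,0],[0,0,0,-20,-6,17,0]]]'
python3 - <<'E'
from h import *
for n in("side","top"):cv2.imwrite(f"pics/{n}5.png",arm.capture(n)[...,::-1])
a=cv2.imread("pics/top5.png")[135:285,240:400];b=cv2.imread("pics/side5.png")[180:270,280:376]
cv2.imwrite("pics/v5.png",np.hstack([cv2.resize(x,(400,375),interpolation=cv2.INTER_CUBIC) for x in(a,b)]))
E
```

```text
tool_pos: [501.5, -143.1, 76.8]
wrist_force: [-16.0, -12.3, 13.8]
grip_force: 11.1
t: 8.35
tool_pos: [302.0, -199.7, 246.5]
tool_rot: [2.947, 0.853, -0.308]
wrist_force: [1.0, 0.1, -1.1]
width: 0.001
grip_force: 0.0
```

View pics/v5.png

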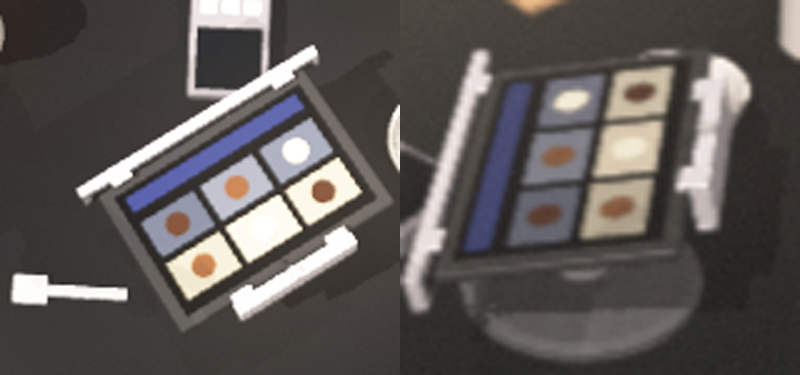

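Picture: the tablet lies between ledge (78,192)–(317,52) and jaw (240,310)–(352,243), all parallel and without gaps; the clamp is closed. Now I measure the yaw numerically and plan the swivel push.

```bash
cat >> h.py <<'E'
def ledge(fn,box=(240,140,375,225)):
    # bright ledge stripe: largest elongated component; returns world yaw of its long axis at z~90 & centre
    x0,y0,x1,y1=box;g=cv2.imread(fn)[y0:y1,x0:x1]
    m=((g.min(2)>150)).astype(np.uint8);n,l,s,_=cv2.connectedComponentsWithStats(m)
    best=None
    for i in range(1,n):
        pts=np.argwhere(l==i)[:,::-1].astype(np.float32)
        if len(pts)<40: continue
        r=cv2.minAreaRect(pts);L=max(r[1])
        if min(r[1])<L/5 and (best is None or L>best[0]): best=(L,pts)
    pts=best[1];vx,vy,cx,cy=cv2.fitLine(pts,cv2.DIST_HUBER,0,.01,.01).ravel()
    t=(pts-[cx,cy])@[vx,vy]
    e=[ray("top",(cx+x0+vx*k,cy+y0+vy*k),92) for k in(t.min(),t.max())]
    d=e[0]-e[1]; d=d if d[1]>0 else -d
    return np.arctan2(-d[0],d[1]),np.round(e,1).tolist()
E
python3 - <<'E'
from h import *
for i in(0,5):print(i,ledge(f"pics/top{i}.png"))
y=ledge("pics/top5.png")[0];Q=[590,-86,93,y]
print(cr(Q,[82,125,4]))
R=Ro.from_rotvec([0,0,y-.565]).as_matrix()@goal(P,[0,0,0])[1]
for q in([82,170,110],[82,170,-32],[82,141,-32]):print(cr(Q,q),delta(cr(Q,q)[0],R))
E
```

```text
0 (np.float64(0.5785402814814842), [[622.9, -4.4, 92.0], [676.6, -86.5, 92.0]])Traceback (most recent call last):
  File "<stdin>", line 2, in <module>
  File "h.py", line 36, in ledge
    pts=best[1];vx,vy,cx,cy=cv2.fitLine(pts,cv2.DIST_HUBER,0,.01,.01).ravel()
        ~~~~^^^
TypeError: 'NoneType' object is not subscriptable
```

```bash
sed -i 's/min(r\[1\])<L\/5 and/L>70 and/; s/g.min(2)>150/g.min(2)>thr/; s/box=(240,140,375,225)/box=(240,140,375,225),thr=180/' h.py
python3 - <<'E'
from h import *
for i in(0,5):
  for thr in(150,180,200,215):
    try:print(i,thr,ledge(f"pics/top{i}.png",thr=thr))
    except Exception as e:print(i,thr,e)
E
```

```text
0 150 (np.float64(0.6169862256667904), [[594.3, 65.0, 92.0], [739.0, -138.9, 92.0]])
0 180 (np.float64(0.6005116745758305), [[595.2, 65.7, 92.0], [736.6, -140.7, 92.0]])
0 200 (np.float64(0.5598181244948256), [[597.3, 66.2, 92.0], [729.4, -144.7, 92.0]])
0 215 (np.float64(0.5581035176914919), [[597.5, 65.9, 92.0], [729.1, -144.9, 92.0]])
5 150 (np.float64(0.615360260069839), [[594.5, 65.1, 92.0], [738.8, -139.0, 92.0]])
5 180 (np.float64(0.5984405412053424), [[595.4, 65.8, 92.0], [736.3, -140.8, 92.0]])
5 200 (np.float64(0.5593796137778523), [[597.3, 66.2, 92.0], [729.4, -144.8, 92.0]])
5 215 (np.float64(0.557957788839864), [[597.6, 65.9, 92.0], [729.2, -144.9, 92.0]])
```

```bash
python3 - <<'E'
from h import *
Q=[590,-86,93,.558]
print(cr(Q,[82,125,4]));R=goal(Q,[0,0,0])[1]
for q in([82,175,110],[82,175,-32],[82,141,-32]):print(cr(Q,q),delta(cr(Q,q)[0],R))
E
```

```text
[[592.56097111  62.94926153  79.86383176]]
[[584.78216539 117.03430383 183.54747743]] ([0.001, 0.002, -0.006], [27.95, 31.79, -6.28])
[[559.73694807 101.40190845  44.65051813]] ([0.001, 0.002, -0.006], [25.45, 30.22, -20.17])
[[577.73962937  72.55917165  44.65051813]] ([0.001, 0.002, -0.006], [27.25, 27.34, -20.17])
```

```bash
python3 -m creep '[[[0,0,0,2,4,0,0],[0,0,0,5.5,9,0,0],[0,0,0,9,14,0,0],[0,0,0,12.5,19,0,0],[0,0,0,17,23,0,0],[0,0,0,21,27,0,0],[0,0,0,25,31,0,0],[0,0,0,28,32,-2,0]]]'|egrep "pos|rot|force"; python3 -m creep '[[[0,0,0,0,0,-4,0],[0,0,0,-1,-0.5,-8,0],[0,0,0,-1.8,-1,-12,0],[0,0,0,-2.5,-1.5,-15,0],[0,0,0,-2.5,-1.5,-18,0],[0,0,0,-2.5,-1.5,-18,0]]]'|egrep "pos|rot|force"; python3 -c "
from h import *
Q=[590,-86,93,.558];R=goal(Q,[0,0,0])[1]
for q in([82,175,-32],[82,145,-32],[82,139,-32]):print(cr(Q,q),delta(cr(Q,q)[0],R))"
```

```text
tool_pos: [587.7, 123.1, 225.0]
tool_rot: [2.945, 0.861, -0.306]
wrist_force: [0.4, -0.8, 0.4]
grip_force: 0.0
tool_pos: [558.5, 104.8, 43.3]
tool_rot: [2.946, 0.857, -0.316]
wrist_force: [0.1, 0.1, 0.7]
grip_force: 0.0
[[559.73694807 101.40190845  44.65051813]] ([0.0, -0.004, -0.008], [0.12, -0.34, 0.14])
[[575.62166686  75.9524348   44.65051813]] ([0.0, -0.004, -0.008], [1.71, -2.89, 0.14])
[[578.79861062  70.86254008  44.65051813]] ([0.0, -0.004, -0.008], [2.03, -3.4, 0.14])
```

```bash
python3 -m creep '[[[0,0,0,0.6,-0.95,0.1,0],[0,0,0,1.2,-1.9,0.1,0],[0,0,0,1.5,-2.5,0.1,0],[0,0,0,1.7,-2.85,0.1,0]]]'|egrep "pos|force"; python3 -m creep '[[[0,0,0,0.16,-0.25,0,0],[0,0,0,0.32,-0.5,0,0]]]'|egrep "pos|force"; python3 -m creep '[[[0,0,0,0.16,-0.25,0,0],[0,0,0,0.32,-0.5,0,0]]]'|egrep "pos|force"
python3 -c "
from h import *
cv2.imwrite('pics/top6.png',arm.capture('top')[...,::-1])
for t in(200,215):
  try:print(ledge('pics/top6.png',thr=t))
  except Exception as e:print(e)"
```

```text
tool_pos: [577.5, 74.8, 47.6]
wrist_force: [0.8, 0.1, -0.6]
grip_force: 0.0
tool_pos: [580.1, 70.4, 47.2]
wrist_force: [-1.0, 1.4, 0.5]
grip_force: 1.1
tool_pos: [582.5, 69.6, 47.0]
wrist_force: [-1.7, 23.3, 2.8]
grip_force: 10.7
(np.float64(0.6345852195650243), [[603.9, 49.6, 92.0], [741.2, -136.8, 92.0]])
(np.float64(0.5410413233852944), [[615.3, 41.1, 92.0], [728.0, -146.5, 92.0]])
```

```bash
python3 -m creep '[[[0,0,-0.025,0.39,0.15,0,0],[0,0,-0.05,0.78,0.15,0,0],[0,0,-0.075,1.17,0.15,0,0],[0,0,-0.1,1.56,0.15,0,0]]]'|egrep "pos|force"; python3 -c "
from h import *
cv2.imwrite('pics/top7.png',arm.capture('top')[...,::-1])
for i in(0,6,7):
  g=cv2.imread(f'pics/top{i}.png');m=(g.min(2)>215).astype(np.uint8)
  # jaw/right end of ledge: print rightmost part points
  q=np.argwhere(m[140:225,330:400])[:,::-1]+[330,140];q=q[q[:,1]<185]
  print(i,q[np.argmax(q[:,0])],q[np.argmin(q[:,1])]);
print(ledge('pics/top7.png',thr=215))"
```

```text
tool_pos: [598.3, 70.0, 47.1]
wrist_force: [-1.7, 12.1, 1.7]
grip_force: 5.8
0 [399 178] [330 140]
6 [399 178] [330 140]
7 [399 178] [330 140]
(np.float64(0.4365437860636018), [[627.3, 39.7, 92.0], [719.9, -158.7, 92.0]])
```

```bash
python3 -m creep '[[[0,0,-0.03,0.47,0,0,0],[0,0,-0.06,0.93,-0.08,0,0],[0,0,-0.09,1.4,-0.14,0,0],[0,0,-0.12,1.86,-0.21,0,0],[0,0,-0.15,2.32,-0.3,0,0],[0,0,-0.18,2.78,-0.4,0,0],[0,0,-0.21,3.23,-0.51,0,0],[0,0,-0.24,3.68,-0.64,0,0]]]'|egrep "pos|force"; python3 -c "
from h import *
cv2.imwrite('pics/top8.png',arm.capture('top')[...,::-1])
for t in(200,215,230):
  try:print(t,ledge('pics/top8.png',(230,120,400,240),thr=t))
  except Exception as e:print(e)"
```

```text
tool_pos: [636.0, 63.6, 47.1]
wrist_force: [1.9, 11.7, 1.1]
grip_force: 5.5
200 (np.float64(0.19533660821006987), [[650.0, 52.2, 92.0], [697.7, -189.0, 92.0]])
215 (np.float64(0.1806523095736838), [[656.2, 33.8, 92.0], [696.9, -189.1, 92.0]])
230 (np.float64(0.1905085846325745), [[656.1, 24.7, 92.0], [697.4, -189.0, 92.0]])
```

```bash
python3 -m creep '[[[0,0,-0.03,0.44,-0.15,0,0],[0,0,-0.06,0.89,-0.3,0,0],[0,0,-0.09,1.32,-0.48,0,0],[0,0,-0.12,1.76,-0.66,0,0],[0,0,-0.155,2.25,-0.89,0,0],[0,0,-0.18,2.6,-1.07,0,0],[0,0,-0.18,2.6,-1.07,0,0]]]'|egrep "pos|force"; python3 -c "
from h import *
cv2.imwrite('pics/top9.png',arm.capture('top')[...,::-1])
for t in(200,215,230):
  try:print(t,ledge('pics/top9.png',(230,100,430,240),thr=t))
  except Exception as e:print(e)"
```

```text
tool_pos: [663.1, 52.5, 47.2]
wrist_force: [4.8, 10.5, 0.4]
grip_force: 4.8
200 (np.float64(0.0073728371689269455), [[674.6, 29.9, 92.0], [676.4, -206.4, 92.0]])
215 (np.float64(0.00986786205887678), [[674.2, 29.9, 92.0], [676.5, -206.4, 92.0]])
230 (np.float64(0.00890832366481897), [[674.3, 29.9, 92.0], [676.4, -206.4, 92.0]])
```

```bash
python3 -m creep '[[[0,0,0,-0.3,0.8,0,0],[0,0,0,-1,2.5,0,0],[0,0,0,-1,2.5,5,0],[0,0,0,-2,3,10,0],[0,0,0,-7,4,15,0],[0,0,0,-13,5,17,0],[0,0,0,-19,6,17,0],[0,0,0,-25,6,17,0]]]'|egrep "^t|pos|force"; python3 - <<'E'
from h import *
cv2.imwrite('pics/top10.png',arm.capture('top')[...,::-1]);cv2.imwrite('pics/side10.png',arm.capture('side')[...,::-1])
print([ledge('pics/top10.png',(230,100,430,240),thr=t) for t in (215,230)])
# jaw & tablet edges: column profiles in the top view
g=cv2.imread('pics/top10.png').astype(int).sum(2)//10
for c in(320,330,345,356,362):print(c,g[160:275,c].tolist())
E
```

```text
t: 14.78
tool_pos: [415.3, 101.3, 217.3]
tool_rot: [-3.119, -0.091, 0.327]
wrist_force: [0.5, 0.2, 1.5]
grip_force: 0.0
[(np.float64(0.005482635149506759), [[674.7, 41.2, 92.0], [676.0, -206.4, 92.0]]), (np.float64(0.006640145493145274), [[674.7, 41.2, 92.0], [676.3, -206.4, 92.0]])]
320 [17, 17, 17, 17, 17, 17, 17, 17, 17, 17, 50, 66, 63, 46, 32, 27, 76, 76, 76, 76, 72, 38, 19, 30, 33, 33, 25, 18, 16, 34, 38, 38, 38, 38, 38, 33, 20, 15, 15, 15, 26, 45, 48, 49, 48, 48, 48, 48, 48, 49, 48, 49, 49, 48, 49, 49, 41, 23, 16, 25, 68, 71, 72, 72, 71, 71, 71, 71, 72, 72, 71, 72, 71, 72, 72, 71, 46, 18, 15, 16, 15, 21, 32, 34, 74, 75, 75, 76, 76, 76, 76, 76, 71, 66, 67, 43, 23, 20, 20, 20, 20, 20, 20, 20, 20, 19, 19, 20, 20, 19, 19, 19, 19, 19, 19]
330 [18, 18, 18, 18, 18, 18, 18, 18, 18, 18, 25, 62, 65, 56, 39, 29, 76, 76, 76, 76, 72, 39, 20, 31, 34, 33, 26, 18, 16, 34, 38, 38, 38, 38, 39, 34, 21, 17, 16, 16, 43, 57, 60, 60, 60, 60, 60, 60, 60, 61, 60, 60, 60, 60, 60, 60, 47, 24, 17, 27, 73, 75, 74, 75, 75, 75, 75, 75, 75, 75, 75, 75, 75, 75, 75, 75, 53, 20, 16, 16, 16, 21, 32, 34, 34, 31, 2
[... 809 characters left out ...]
39, 21, 17, 42, 72, 73, 74, 73, 73, 73, 74, 73, 73, 73, 74, 73, 73, 73, 73, 73, 48, 17, 16, 15, 15, 18, 22, 27, 45, 48, 48, 69, 70, 70, 70, 72, 60, 53, 53, 31, 19, 20, 19, 16, 15, 15, 15, 15, 15, 14, 15, 14, 14, 14, 18, 19, 19, 19, 19]
362 [21, 21, 21, 21, 20, 21, 21, 21, 21, 22, 22, 23, 23, 23, 23, 23, 76, 76, 76, 76, 72, 39, 23, 32, 34, 33, 26, 19, 17, 35, 39, 39, 39, 39, 39, 34, 22, 18, 18, 17, 39, 52, 55, 55, 67, 76, 76, 76, 76, 76, 76, 75, 67, 56, 55, 55, 39, 21, 17, 42, 72, 73, 73, 73, 66, 41, 30, 30, 30, 30, 48, 69, 73, 72, 64, 60, 35, 17, 15, 15, 15, 18, 23, 39, 66, 69, 70, 69, 69, 70, 70, 71, 57, 52, 52, 28, 15, 16, 15, 15, 15, 15, 14, 15, 15, 14, 14, 15, 18, 19, 19, 18, 19, 19, 18]
```

```bash
python3 -c "
from station import arm
print(arm.job_done())"
```

```text
the job is handed in; nothing more can be done
None
```

The job is handed in, but no verdict came back. By my last measurements the jaw is closed square on the tablet, the tablet sits against the ledge, and the ledge is within about 0.01 rad of the counter's front edge. The arm is clear of everything. I noticed nothing else on the counter being disturbed, though I did not re-measure the other items at the end.

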